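Put the portable hardness tester away in its carry case

TASK

Put the portable hardness tester away: lay it down gently without letting it topple, then place it on its back, display up, fully down in the fitted pocket of its carry case, with its steel nose at the end of the pocket that has the narrow neck. Close the lid completely and, only after that, fold the clip on the lid's front right down against the case so that it is fastened. Leave the round test block, the log book, the loupe and the capped lens tube where they are.

Things in the scene. Friction and masses are not known exactly. Their poses are not given: they have to be found in the camera images.
- tester: grey pen-type hardness tester, about 0.3 kg, starts standing nose down on the test block. Origin: centre of the nose's flat end; z runs from nose to butt. The -x face carries display and buttons (at the start it faces between robot and right). Along z: steel ring, 36 mm diameter, 0-18 mm; steel neck, 24 mm diameter, 18-42 mm; body 42-148 mm, 42 mm wide (y), 36 mm thick (x); mass centre near 80 mm
- tester_nose (a point): centre of the flat nose end of the tester
- tester_butt (a point): centre of the flat butt end of the tester, 148 mm from the nose end
- test_block: round steel test block, 52 mm diameter, 12 mm thick, under the tester at the start; origin at the centre of its underside; loose, a bystander
- case: grey carry case, fixed; base 150 (x) by 196 (y) by 42 mm high. Origin: centre of underside, z up, x from clip side (front) to lid hinge. In its rigid grey insert (top at z 38 mm) a pocket runs along y at x -22 mm: floor z 8 mm, y -77 to 77 mm, 47 mm wide, narrowed to 30 mm by ribs at y 40 to 50 mm for the neck; the nose goes to +y. Seated, the tester's top lies at z 44 mm
- pocket_nose (a point): where tester_nose lies when seated: on the pocket's axis, 18 mm above its floor, case frame (-22, 74, 26) mm
- pocket_butt (a point): where tester_butt lies when seated, case frame (-22, -74, 26) mm
- pocket_scoop (a point): middle of the finger recess that crosses the pocket, case frame (-22, -21, 44) mm; the recess spans y -41 to -1 mm and x -71 to +27 mm, as deep as the pocket. Only there can fingers get down beside the seated tester (it is level with the middle of the tester's body, 95 mm from the nose end)
- lid (a joint): lid hinge along the case's y axis through point lid_hinge, 0 closed, grows as the lid's front edge rises, 2.25 fully open; stiff hinge, it stays where it is left. The lid is 150 by 196 mm and 16 mm deep and stands open at the start, leaning back
- lid_hinge (a point): point on the lid's hinge axis, middle of its length: case frame (75, 0, 42) mm
- lid_edge (a point): middle of the lid's free front edge, on its outer (upper) face: with the lid closed 150 mm in front of and 16 mm above lid_hinge. Axes are the lid's: z is the outward normal of its outer face
- clip (a joint): steel clip, a plate 44 mm wide (y), 3.5 mm thick and 30 mm long, hinged on the lid's front edge; 0 = folded down flat against the front of the case (fastened), grows as its lower end swings outward and up, 1.57 = sticking straight out from the lid's front; it stays where it is left
- clip_hinge (a point): middle of the clip's hinge axis: with the lid closed at case frame (-79.5, 0, 51) mm
- clip_tip (a point): free end of the clip, where a small lip of 8 mm turns outward: 27 mm from clip_hinge; with lid and clip closed at case frame (-82.5, 0, 24) mm
- log_book: blue book lying flat, 132x95x15 mm, origin at the centre of its underside; a bystander
- lens_tube: small black tube with a screw cap standing at the back, 34 mm diameter, 56 mm high; a bystander
- loupe: black loupe standing at the back, 35 mm diameter, 34 mm high; a bystander

How it is judged:
On the way, in this order (a step that is already met when the one before it is completed fails the run):
1. the tester lies released in the pocket, display up, nose at the narrow-neck end (distance between tester_nose and pocket_nose below 0.008 m and distance between tester_butt and pocket_butt below 0.008 m and angle between tester's own x axis and vertical above 2.97 rad and contact force between the fingers and tester below 0.05 N), for 0.2 s.
2. the lid is closed over it, the clip not yet folded down (distance between tester_nose and pocket_nose below 0.008 m and distance between tester_butt and pocket_butt below 0.008 m and angle between tester's own x axis and vertical above 2.97 rad and value of joint lid below 0.04 rad and value of joint clip above 0.25 rad), for 0.1 s.
3. the clip is folded down against the case (value of joint lid below 0.04 rad and value of joint clip below 0.12 rad), for 0.1 s.
At the end, for the whole second after the job is handed in: The tester lies at rest in the pocket, display up within 0.17 rad, nose and butt each within 8 mm of their seated points; the lid is closed to within 0.04 rad and the clip folded down to within 0.12 rad (all of step 3 and distance between tester_nose and pocket_nose below 0.008 m and distance between tester_butt and pocket_butt below 0.008 m and angle between tester's own x axis and vertical above 2.97 rad and linear speed of tester below 0.02 m/s); the robot touches nothing.
It fails at once if the tester topples, tumbles or is dropped (angular speed of tester above 9 rad/s or linear speed of tester above 1.5 m/s).
It fails at once if the test block is pushed more than 50 mm from its place (distance of test_block from where it was at the start of the episode above 0.05 m).
It fails at once if the log book is pushed more than 50 mm from its place (distance of log_book from where it was at the start of the episode above 0.05 m).
It fails at once if the lens tube is pushed more than 50 mm from its place (distance of lens_tube from where it was at the start of the episode above 0.05 m).
It fails at once if the loupe is pushed more than 50 mm from its place (distance of loupe from where it was at the start of the episode above 0.05 m).
It also fails if it takes over 72 s, if anything falls off the work surface, if the arm or the gripper's body presses on something with over 40 N, if the wrist force passes 120 N, or if a joint passes its speed limit or range.

ROBOT

A 7-joint arm with a two-finger parallel gripper is mounted at the origin on a cart in front of the work surface, level with it; the furniture and walls round the work are solid. World frame = base frame: x ahead of the robot, y to its left, z up, the work surface at z = 0. Lengths are in m, angles in rad, forces in N, time in s.
With the tool pointing down it reaches from about 0.425 to 0.95 m from the base axis. Payload 4.7 kg.
Tool frame: the origin (TCP) lies between the finger pads; the fingertips stand 25 mm ahead of it and the grasp point (between the pads) lies 6 mm ahead of it; z points along the fingers, y is the line along which they close (so a half turn about z gives the same grasp; the last joint's range is limited). The gripper opens to 85 mm and grips with 20 to 120 N. Pads are 22 mm wide; open, the fingers measure 114 mm over their backs; the gripper's body (76 mm by 85 mm) begins 54 mm behind the grasp point. The pads swing forward as they close: fully open they stand 13 mm farther back than shut.
Start: joints at [-1.27, 0.469, -0.049, 1.532, 0.024, 1.141, -0.082], TCP at [0.219, 0.639, 0.256] pointing down, gripper open.
Joint ranges: [-2.59, 2.59], [-0.33, 1.99], [-1.39, 1.29], [0.1, 2.45], [-1.04, 4.18], [0.21, 1.99], [-2.66, 2.66]. Speed limits (rad/s): [2.57, 2.57, 3.14, 3.14, 3.14, 3.14, 3.14].

INTERFACE

Orientations are given as a 3x3 rotation matrix whose columns are the frame's x, y, z axes.
In Python, from rig import * gives the robot as it stands. Calls block until the motion is done:
- movep(position, orientation): joint-space move of the TCP to a pose.
- move_l(position, attitude=None, feed=0.15, until_force=None): straight line of the TCP; attitude=None keeps the orientation; feed is the mean speed in m/s. With until_force (N) it stops when the force on the tool has changed by that much, and returns True; else False.
- move_joints(angles): joint-space move.
- command_gripper(opening, newtons=None): finger opening in m; newtons is the grip in N (None keeps the last); returns when the fingers have stopped.
- sleep(seconds).
- inverse_kinematics(position, orientation): joint angles nearest the present ones, or None.
- sense(): the state.
- camera(name): name is "scene" or "top" or "wrist"; returns (picture, depth): 420x560x3 uint8, red, green, blue; 420x560 float32, m along the optical axis (not along the pixel's ray), 0 where there is no reading.
- camera_params(name): a dict with "K" (3x3 intrinsics, pixels), "dist" ([k1, k2, p1, p2, k3] as OpenCV has them; the pictures are not rectified), "position" and "rotation" of the camera in the world; the wrist camera has in their place "tool_from_camera" (4x4, takes a point from camera to tool coordinates, whose origin is the TCP and whose axes are the flange's). Camera axes: x right, y down, z forward; pixel columns grow to the right and rows downward; lengths in m; the calibration is good to about 2 mm. A picture is of the moment at which its call begins: read the wrist's pose just before it. camera_params takes no time and is no camera call.
A pose or a line that the arm cannot do raises Unreachable and nothing moves.
- finish_job(): hands the job in; it is judged then, once.
The state is a dict: "time_s": time; "joint_pos": joint angles; "qd": joint speeds; "joint_efforts": joint torques, N m; "position": TCP position; "tcp_rot": TCP orientation; "wrist_force": force on the tool from outside, world axes, zero at the start; "ft_torque": the same for the moment, N m; "finger_gap": finger opening in m; "gripper_force": force on a finger pad.
Only numpy, scipy, OpenCV 4.12 (cv2) and the standard library are available. Lean on these libraries where they do the work, as an engineer would, in place of code of your own. Each camera call takes 0.05 s, during which the arm holds its last target. There are 200 camera calls.

## Working session

There is one attempt and no reset: what is moved stays moved. The work goes in short steps, each a Python script; the robot and the scene stay as the last script left them, time stands still between calls to the robot, and variables do not carry over. Pictures are saved under pics/ and viewed, at most 13 in all, crops included, and the job is handed in when it is done.

```bash
ls; mkdir -p pics; cat > h.py <<'E'
from rig import *
import numpy as np, cv2
def cloud(name):
    p=camera_params(name)
    if name=="wrist":
        s=sense(); T=np.eye(4); T[:3,:3]=s["tcp_rot"]; T[:3,3]=s["position"]; T=T@np.array(p["tool_from_camera"]); R,t=T[:3,:3],T[:3,3]
    else: R,t=np.array(p["rotation"]),np.array(p["position"])
    im,d=camera(name)
    K=np.array(p["K"]);h,w=d.shape
    uv=np.stack(np.meshgrid(np.arange(w),np.arange(h)),-1).reshape(-1,1,2).astype(np.float32)
    n=cv2.undistortPoints(uv,K,np.array(p["dist"])).reshape(h,w,2)
    P=np.dstack([n,np.ones((h,w))])*d[...,None]
    P=P@R.T+t; P[d==0]=np.nan
    return im,P
def save(n,im,s=1):
    cv2.imwrite(f"pics/{n}.png",cv2.resize(im[...,::-1],None,fx=s,fy=s))
E
python3 - <<'E'
from h import *
print(sense()["time_s"])
for n in("top","scene"):
    im,P=cloud(n); save(n,im,1.4 if n=="top" else 1.4); np.savez(n,im=im,P=P)
    p=camera_params(n);print(n,p["position"],np.round(p["rotation"],3).tolist(),p["K"])
E
```

```text
pics
0.0
top [ 0.36951761 -0.02728895  1.22206707] [[0.025, -0.985, 0.168], [-0.999, -0.021, 0.026], [-0.022, -0.169, -0.985]] [[426.83984997   0.         276.73534475]
 [  0.         426.83984997 207.06686221]
 [  0.           0.           1.        ]]
scene [ 0.05280848 -0.58108954  0.46707259] [[0.739, -0.286, 0.61], [-0.674, -0.293, 0.679], [-0.015, -0.913, -0.409]] [[381.98314576   0.         277.71256313]
 [  0.         381.98314576 208.87797297]
 [  0.           0.           1.        ]]
```

View pics/top.png

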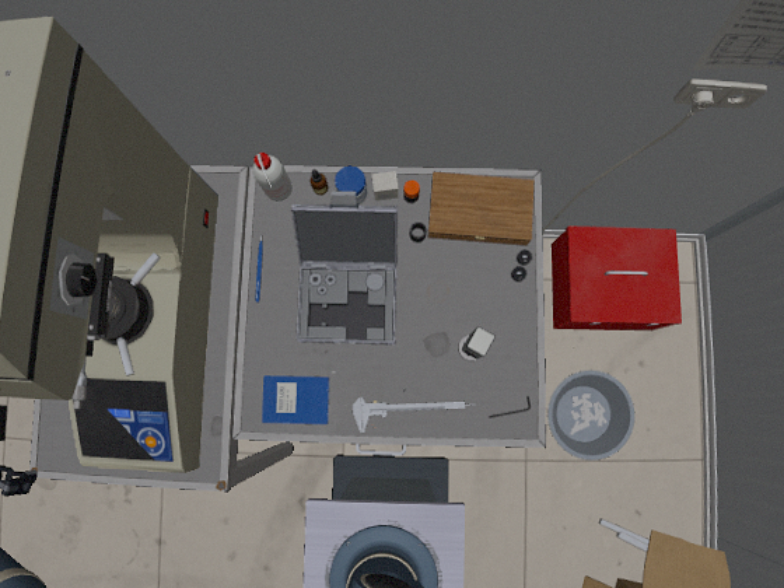

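View pics/scene.png

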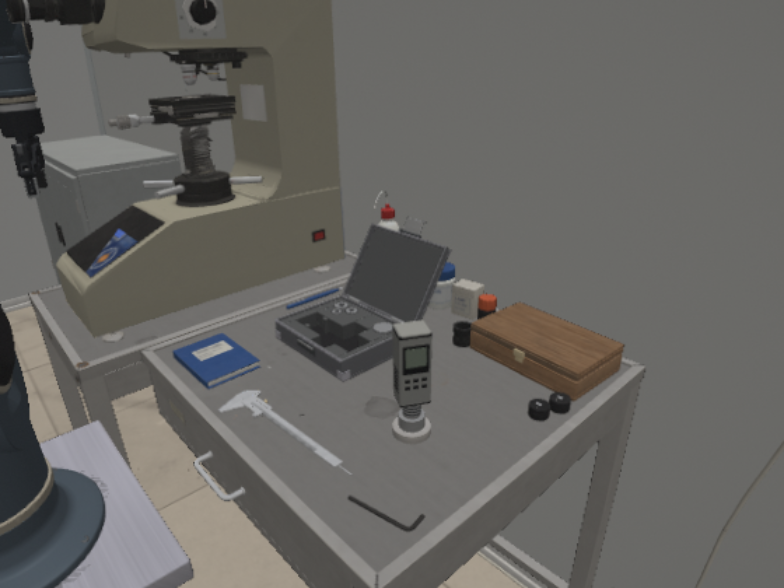

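The top view shows the open case at about (348,305), the tester on its block at (478,343), the lens tube at (418,231) and the log book at (296,400). The scene view shows the display facing the robot and to the right, with the clip raised beyond the lid at about (415,225). Next I measure from the clouds.

```bash
python3 - <<'E'
import numpy as np,cv2
d=np.load("top.npz");P=d["P"];im=d["im"].astype(int)
def reg(u0,u1,v0,v1,z0,z1,P=P):
    m=np.zeros(P.shape[:2],bool); m[int(v0/1.4):int(v1/1.4),int(u0/1.4):int(u1/1.4)]=1
    return m&(P[...,2]>z0)&(P[...,2]<z1)
def rect(m,P=P,pl=1):
    Q=P[m]; r=cv2.minAreaRect((Q[:,:2]*1000).astype(np.float32)); print(len(Q),"z",np.nanmedian(Q[:,2]).round(4),"c,size,ang",np.round(r[0],1),np.round(r[1],1),round(r[2],1),np.round(cv2.boxPoints(r)).tolist())
print("table z",np.nanmedian(P[int(370/1.4):int(385/1.4),int(420/1.4):int(440/1.4),2]))
m=reg(285,410,255,355,0.025,0.05);rect(m)
# tester top
m=reg(440,510,310,370,0.14,0.18);rect(m)
m=reg(440,510,310,370,0.006,0.03);rect(m)
m=reg(285,410,185,262,0.06,0.3);Q=P[m];print("lid",Q.min(0),Q.max(0)); rect(m)
m=reg(250,340,365,430,0.008,0.03);rect(m)
m=reg(405,430,218,245,0.02,0.1);rect(m)
zz=P[int(255/1.4):int(355/1.4):3,int(290/1.4):int(405/1.4):2,2]*1000
np.set_printoptions(linewidth=250);print(np.nan_to_num(zz).round().astype(int))
d=np.load("scene.npz");S=d["P"]
m=reg(385,440,315,410,0.07,0.18,S);Q=S[m]
print("scene tester",len(Q),Q.min(0),Q.max(0)); 
C=Q-Q.mean(0);w=np.linalg.svd(C[np.abs(Q[:,2]-.11)<.03]-C[np.abs(Q[:,2]-.11)<.03].mean(0),full_matrices=0)[2];print(w.round(3)); rect(m,S)
E
```

```text
table z -0.0007673444722460232
3097 z 0.0375 c,size,ang [550.   86.6] [197.1 173.9] 89.2 [[462.0, -11.0], [636.0, -13.0], [638.0, 184.0], [464.0, 186.0]]
260 z 0.1587 c,size,ang [ 463.7 -167.5] [36.8 42.8] 62.2 [[436.0, -174.0], [474.0, -194.0], [491.0, -161.0], [453.0, -141.0]]
77 z 0.011 c,size,ang [ 472.  -148.2] [92.6 63.8] 30.3 [[416.0, -144.0], [448.0, -199.0], [528.0, -152.0], [496.0, -97.0]]
lid [ 0.62654347 -0.01220546  0.06001001] [0.78596116 0.22046822 0.19294016]
2853 z 0.1157 c,size,ang [704.8 103.5] [158.4 231.2] 1.0 [[624.0, 218.0], [628.0, -13.0], [786.0, -11.0], [782.0, 220.0]]
1565 z 0.0138 c,size,ang [348.8 185.4] [ 95.4 133.7] 0.6 [[300.0, 252.0], [302.0, 118.0], [397.0, 119.0], [396.0, 253.0]]
77 z 0.0319 c,size,ang [698.2 -57.6] [35.2 41.1] 2.4 [[680.0, -38.0], [681.0, -79.0], [717.0, -77.0], [715.0, -36.0]]
[[-2 -1  0 70 54 49 52 55 51 52 52 53 55 52 53 54 54 59 54 55 57 57 54 54 52 53 54 59 64 57 59 56  0 59 57 56 59 53 -2 -6 -4]
 [ 5 -3 -1 62 42 45 40 40 42 50 43 46 43 47  0 44 44 46 47 49 50 49 51 49 49 47 44 46 44 50 46 47 46 47 52 53 47 46 -1  0  1]
 [ 2 -
[... 2360 characters left out ...]
39 38 30 38 36 40  1 -1 -1]
 [-2  2 -1 -9 -4 -3  0 -2 -2 -1  0 -4 -1  9  1  1  0 -2  0 34 30 32 30 30 30 23 17 21 24 25 27 33 38 41 37 42 38 33  1 -1 -3]
 [-3 -1  0 -2  0 -2 -1  1 -2  1  4 -3 -4 -1 -1  0 -4  0  2 -1 -3 -2 -2 -1 -4 -3 -2 -6 -1  0 -1 -4 -3 -4 -3 -8 -2  0 -2  0 -2]
 [-2  2 -6 -1 -6 -2 -7  1  3 -1  4 -1  3 -3  2 -5  1 -4 -4 -2 -5  1 -2 -4 -3  3 -2 -2 -3  2 -7 -4 -3  0 -1  1  0 -2 -4  0  2]]
scene tester 1429 [ 0.43444365 -0.19159991  0.07008652] [ 0.48592031 -0.1422891   0.16117575]
[[ 0.032 -0.041 -0.999]
 [ 0.669 -0.742  0.051]
 [ 0.743  0.67  -0.004]]
1429 z 0.1257 c,size,ang [ 460.4 -167.4] [37.9 42.2] 62.1 [[433.0, -174.0], [470.0, -194.0], [488.0, -160.0], [451.0, -141.0]]
```

```bash
python3 - <<'E'
from h import *
P=np.vstack([np.load(n+".npz")["P"].reshape(-1,3) for n in("top","scene")]);P=P[np.isfinite(P[:,0])]
r=np.hypot(P[:,0],P[:,1]);az=np.degrees(np.arctan2(P[:,1],P[:,0]))
for a in range(10,100,10):
    print(a,[ (z, round(float(r[(abs(az-a)<5)&(P[:,2]>z)&(r>.25)].min(initial=9)),2)) for z in(.05,.1,.2,.3,.4)])
m=(P[:,0]>.72)&(P[:,0]<.95)&(abs(P[:,1]-.06)<.17)&(P[:,2]>.02);
for x in np.arange(.72,.95,.02):
    q=P[m&(abs(P[:,0]-x)<.01)];print(round(x,2),[int(1000*q[abs(q[:,1]-y)<.02][:,2].max(initial=0)) for y in np.arange(-.1,.22,.04)])
Rz=np.array([.466,.885,0]);ty=np.array([-.885,.466,0])
print(np.round(sense()["tcp_rot"],2).tolist())
down=np.array([[0,1,0],[1,0,0],[0,0,-1.]])
for s in(1,-1):
  for tilt in(0,.3):
    y=s*ty; z=np.cos(tilt)*Rz+np.array([0,0,-np.sin(tilt)]); R=np.column_stack([np.cross(y,z),y,z])
    p=np.array([.463,-.1675,.107])-.012*z
    print(s,tilt,[None if q is None else np.round(q,2).tolist() for q in (inverse_kinematics(p,R),inverse_kinematics(p-.1*z,R))])
    yc=s*np.array([1.,-.008,0]); yc/=np.linalg.norm(yc); zc=np.array([0,0,-1.]); Rc=np.column_stack([np.cross(yc,zc),yc,zc]); print("place",inverse_kinematics([.516,.066,.05],Rc),inverse_kinematics([.516,.066,.25],Rc))
E
```

```text
10 [(0.05, 0.63), (0.1, 0.67), (0.2, 0.91), (0.3, 0.91), (0.4, 0.91)]
20 [(0.05, 0.65), (0.1, 0.68), (0.2, 0.79), (0.3, 0.94), (0.4, 0.94)]
30 [(0.05, 0.61), (0.1, 0.61), (0.2, 0.61), (0.3, 0.61), (0.4, 0.61)]
40 [(0.05, 0.52), (0.1, 0.52), (0.2, 0.53), (0.3, 0.53), (0.4, 0.53)]
50 [(0.05, 0.45), (0.1, 0.45), (0.2, 0.51), (0.3, 0.51), (0.4, 0.51)]
60 [(0.05, 0.35), (0.1, 0.35), (0.2, 0.35), (0.3, 0.35), (0.4, 0.35)]
70 [(0.05, 0.49), (0.1, 0.49), (0.2, 0.5), (0.3, 0.5), (0.4, 0.5)]
80 [(0.05, 1.83), (0.1, 1.89), (0.2, 2.79), (0.3, 2.8), (0.4, 2.8)]
90 [(0.05, 9.0), (0.1, 9.0), (0.2, 9.0), (0.3, 9.0), (0.4, 9.0)]
0.72 [53, 51, 0, 0, 192, 192, 0, 0]
0.74 [54, 50, 0, 0, 0, 0, 0, 0]
0.76 [55, 59, 59, 61, 85, 83, 0, 0]
0.78 [53, 60, 63, 67, 85, 85, 71, 56]
0.8 [53, 58, 64, 66, 84, 86, 106, 74]
0.82 [52, 0, 64, 63, 82, 87, 51, 0]
0.84 [0, 0, 0, 0, 0, 0, 0, 0]
0.86 [0, 0, 0, 0, 0, 0, 0, 0]
0.88 [0, 0, 0, 0, 0, 0, 0, 0]
0.9 [548, 544, 548, 531, 531, 562, 540, 544]
0.92 [553, 555, 557, 559, 562, 564, 567, 570]
0.94 [0, 0, 0, 0, 0, 0, 0, 0]
[[-0.95, 0.32, -0.0], [0.32, 0.95, -0.0], [-0.0, -0.0
[... 422 characters left out ...]
36281745  2.08598767 -0.32760082  0.58490167
  0.09431436] [-0.64536042  0.23484066  0.52103094  1.92917934 -0.13702859  1.0120515
 -0.07128984]
-1 0 [[1.32, 1.06, -0.62, 1.98, -0.94, 1.22, 1.12], [1.35, 1.03, -0.47, 1.87, -0.87, 1.43, 1.1]]
place [ 0.62809029  0.87154321 -1.18501115  2.02435939  1.00290945  0.99930043
  2.05056711] [ 0.6887911   0.45837353 -1.1678872   1.86106681  0.46587529  1.13414497
  2.48575947]
-1 0.3 [[1.15, 0.81, -0.43, 2.04, -0.99, 1.15, 1.1], [1.01, 0.75, -0.05, 1.95, -0.99, 1.47, 1.16]]
place [ 0.62809029  0.87154321 -1.18501115  2.02435939  1.00290945  0.99930043
  2.05056711] [ 0.6887911   0.45837353 -1.1678872   1.86106681  0.46587529  1.13414497
  2.48575947]
```

```bash
cat >> h.py <<'E'
ct=np.array([.4635,-.1672]); TX=np.array([.466,.885,0]);TX/=np.linalg.norm(TX);TY=np.array([-TX[1],TX[0],0]);TILT=.15
def tool(y,z):
    y=y/np.linalg.norm(y); z=z/np.linalg.norm(z); return np.column_stack([np.cross(y,z),y,z])
Rg=tool(TY,np.cos(TILT)*TX-np.array([0,0,np.sin(TILT)]))
def tcp_for(tp,R):  # TCP putting grasp point at tp
    return np.asarray(tp)-.006*R[:,2]
gp=np.r_[ct,.107]-.006*TX   # grasp point 6 mm toward display
pg=tcp_for(gp,Rg)
E
python3 - <<'E'
from h import *
print(np.round(camera_params("wrist")["tool_from_camera"],3).tolist())
move_joints([-1.27,-.33,-.049,2.1,.024,1.141,-.082]); print(sense()["position"])
move_joints([0.6,-.33,-.049,2.1,.024,1.141,-.082]); print(sense()["position"],sense()["wrist_force"])
for b in (.15,.12):
  for dz in(.15,.08,0):
    print(b,dz,inverse_kinematics(pg-b*Rg[:,2]+[0,0,dz],Rg))
print(inverse_kinematics(pg,Rg),inverse_kinematics(pg+[0,0,.12],Rg),sense()["time_s"])
E
```

```text
[[-0.001, -0.947, -0.322, 0.084], [1.0, -0.001, -0.001, 0.0], [0.0, -0.322, 0.947, -0.117], [0.0, 0.0, 0.0, 1.0]]
[0.13027051 0.31930912 0.39657345]
[ 0.26661536 -0.21768602  0.39629998] [ 0.29295667 -0.62893609  0.15899212]
0.15 0.15 [ 1.10042998  0.62071595 -0.0484842   1.85088271 -0.999927    1.77163008
 -2.14600844]
0.15 0.08 [ 0.96122951  0.73289614  0.14225595  1.87391928 -1.02930569  1.79178227
 -1.97578078]
0.15 0 [ 0.960994    0.86816697  0.14221268  1.86571489 -1.02650762  1.73150105
 -1.86330698]
0.12 0.15 [ 1.05923562  0.60733646 -0.048477    1.89507869 -1.03062056  1.73361926
 -2.13173195]
0.12 0.08 [ 1.05906456  0.71939601 -0.04847468  1.90800964 -1.01187345  1.66675721
 -2.02535139]
0.12 0 [ 1.05917192  0.85705655 -0.0484641   1.89823034 -0.99895364  1.59647869
 -1.91846967]
[ 1.16457945  0.90413551 -0.42808314  2.01449583 -1.02517228  1.2468425
 -1.97002316] [ 1.30149295  0.71924862 -0.61690384  2.02094121 -1.00299974  1.28475793
 -2.19627949] 3.45
```

```bash
cat >> h.py <<'E'
Rg=tool(-TY,np.cos(TILT)*TX-np.array([0,0,np.sin(TILT)])); pg=tcp_for(gp,Rg)
E
python3 - <<'E'
from h import *
print(inverse_kinematics(pg-.12*Rg[:,2]+[0,0,.15],Rg),inverse_kinematics(pg-.12*Rg[:,2],Rg))
command_gripper(.085)
movep(pg-.12*Rg[:,2]+[0,0,.15],Rg)
move_l(pg-.12*Rg[:,2],feed=.1)
s=sense();print(s["joint_pos"],s["wrist_force"],s["time_s"])
im,P=cloud("wrist");save("w1",im);np.savez("w1",im=im,P=P)
im,_=camera("scene");save("s1",im)
E
```

```text
[ 1.33869555  0.6497039  -0.42856785  1.87742526 -0.92721856  1.57773556
  0.8862063 ] [ 1.20024316  0.87140091 -0.23875289  1.88924099 -0.92552207  1.49741404
  1.14176938]
[ 1.30642283  0.89558186 -0.3843283   1.8823955  -0.860503    1.42404644
  1.07207174] [0.18966684 0.13520706 0.13833018] 6.4167
```

View pics/s1.png

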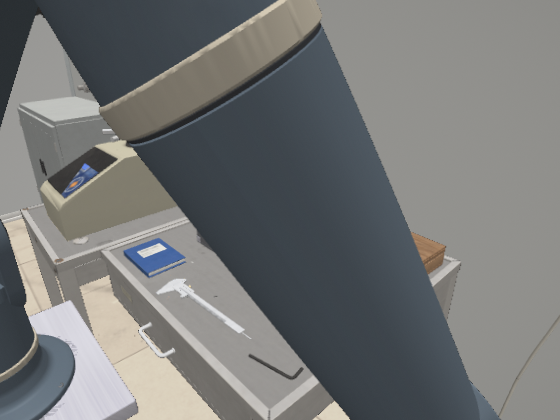

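View pics/w1.png

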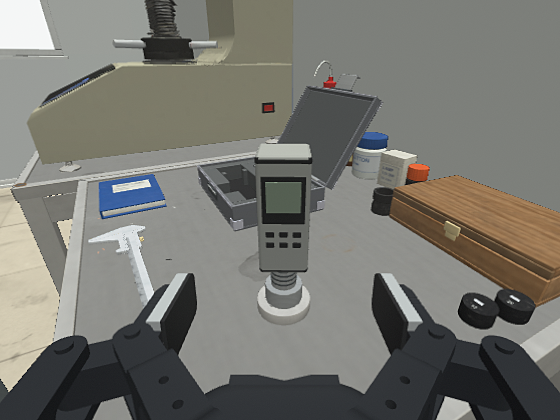

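The scene view is blocked by the forearm. In the wrist view the tester's display faces the gripper at u≈285, midway between the fingers (194 and 373). I check the offset and grasp.

```bash
python3 - <<'E'
from h import *
P=np.load("w1.npz")["P"]
Q=P[155:268,245:325].reshape(-1,3);Q=Q[np.isfinite(Q[:,0])]
L=(Q-np.r_[ct,0])@np.column_stack([TX,TY,[0,0,1]])
f=L[(abs(L[:,0]+.018)<.006)&(L[:,2]>.07)&(L[:,2]<.155)]
print(len(f),np.percentile(f,[1,50,99],axis=0).round(4).tolist(), "yaw slope",np.polyfit(f[:,1],f[:,0],1))
off=np.percentile(f[:,1],[1,99]).mean(); print("off",off)
if abs(off)<.006:
    g=pg+TY*off
    move_l(pg-.12*Rg[:,2]+TY*off); move_l(g,feed=.06)
    print(sense()["wrist_force"]); command_gripper(.03,60)
    s=sense();print(s["finger_gap"],s["gripper_force"],s["wrist_force"],s["time_s"])
    im,_=camera("wrist");save("w2",im)
E
```

```text
5099 [[-0.0203, -0.0192, 0.071], [-0.0185, 0.001, 0.1179], [-0.0158, 0.0217, 0.1544]] yaw slope [ 0.01389185 -0.01851021]
off 0.001214226077726829
[-0.25277792 -0.413248   -0.62144508]
0.041101524123859874 65.07493257522583 [-0.98691184 -1.59456406  0.46661995] 9.3833
```

View pics/w2.png

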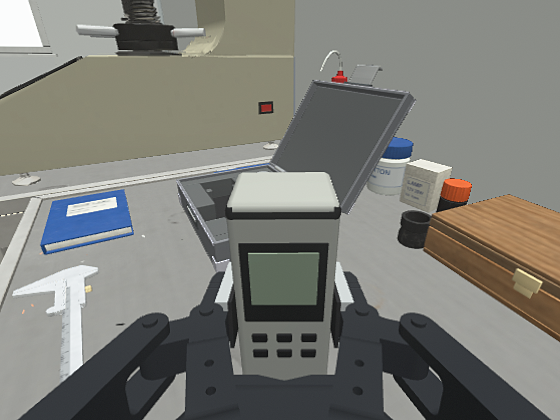

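Tester gripped: gap 41 mm, with the body centred between the fingers in the wrist view. Now lift it, reorient it over the case and look.

```bash
cat >> h.py <<'E'
Rt=np.column_stack([TX,TY,[0,0,1.]]); OFF=.0012
nose0=np.r_[ct,0.012]+TY*OFF; g0=pg+TY*OFF
pt=Rg.T@(nose0-g0); Rtt=Rg.T@Rt            # tester in tool
def place(cx,cy,yaw,dz=0,dy=0,dx=0):       # TCP pose seating tester (case origin, yaw)
    X=np.array([np.cos(yaw),np.sin(yaw),0]);Y=np.array([-X[1],X[0],0]);Z=np.array([0,0,1.])
    nose=np.array([cx,cy,0])+(-.022+dx)*X+(.074+dy)*Y+(.026+dz)*Z
    R=np.column_stack([-Z,X,-Y])@Rtt.T
    return nose-R@pt,R
E
python3 - <<'E'
from h import *
move_l(g0+[0,0,.22],feed=.15)
p,R=place(.538,.0866,-.008,.2)
print(p,inverse_kinematics(p,R),inverse_kinematics(p-[0,0,.2],R))
movep(p,R)
s=sense();print(s["joint_pos"],s["finger_gap"],s["wrist_force"],s["time_s"])
im,P=cloud("wrist");save("w3",im);np.savez("w3",im=im,P=P)
im,P=cloud("top");save("t3",im);np.savez("t3",im=im,P=P)
d=np.load("top.npz");P=d["P"]
# outline edges from the first top cloud
m=(P[...,2]>.02)
L,Rr,F=[],[],[]
for v in range(195,240):
    u=np.where(m[v,200:295])[0]+200; L.append(P[v,u[0]]);Rr.append(P[v,u[-1]])
for u in range(220,280):
    v=np.where(m[190:260,u])[0]+190; F.append(P[v[-1],u])
for n,A,i,j in(("L",L,0,1),("R",Rr,0,1),("F",F,1,0)):
    A=np.array(A);k=abs(A[:,j]-np.median(A[:,j]))<.006;f=np.polyfit(A[k,i],A[k,j],1);print(n,k.sum(),np.median(A[:,j]),"slope",f[0],"z",np.median(A[k,2]))
E
```

```text
[0.51582553 0.06488007 0.23793263] [ 0.769562    0.47203418 -1.16605939  1.88783196  0.34110571  1.02689692
  2.6185137 ] [ 0.48986471  0.67729121 -0.80960401  2.04993327  0.56842878  0.63247462
  2.47451821]
[ 0.7702211   0.47261401 -1.16455383  1.88853214  0.34054809  1.02807768
  2.61808596] 0.04101502117755994 [ 0.40779572 -0.33392709 -3.79958192] 12.6667
L 45 0.1834365343207582 slope -0.005165247473311321 z 0.0411134780669149
R 45 -0.01044570310309708 slope -0.010119359742998477 z 0.040316222104155974
F 60 0.4653155302014873 slope 0.023978400039596906 z 0.03168384550820058
```

View pics/w3.png

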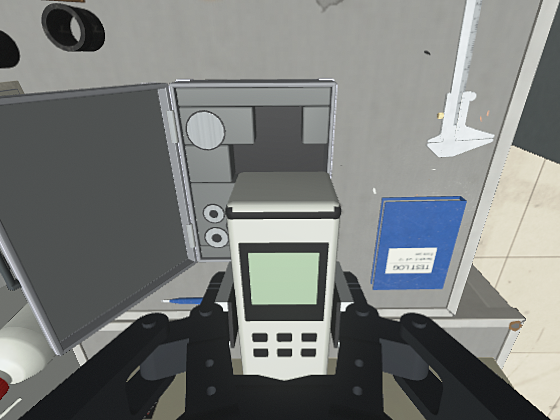

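```bash
python3 - <<'E'
from h import *
d=np.load("w3.npz");P=d["P"];z=P[...,2]
m=(z>.025)&(z<.06)
def fit(n,A,i,j):
    A=np.array(A);k=abs(A[:,j]-np.median(A[:,j]))<.005;f=np.polyfit(A[k,i],A[k,j],1);print(n,k.sum(),"med",np.median(A[k,j]).round(4),"slope",f[0].round(4),"z",np.median(A[k,2]).round(4),"at",np.median(A[k,i]).round(3))
F=[P[v,300+np.where(m[v,300:370])[0][-1]] for v in range(95,165)];fit("front",F,1,0)
R=[P[60+np.where(m[60:120,u])[0][0],u] for u in range(185,325)];fit("right",R,0,1)
fl=(z<.02)&(z>-.01)
# pocket end: floor first row, for columns inside pocket; pocket sides
E=[P[88+np.where(fl[88:170,u])[0][0]-1,u] for u in range(292,325)];fit("pocket right end (rim above)",E,0,1)
A=[];B=[]
for v in range(112,138):
    u=np.where(fl[v,270:336])[0]+270
    if len(u)>5: A.append(P[v,u[0]-1]);B.append(P[v,u[-1]+1])
fit("pocket back side",A,1,0);fit("pocket front side",B,1,0)
# tester: top (display) face and butt edge
t=P[(z>.2)&(z<.26)]; q=P[225:240,235:335].reshape(-1,3)
s=sense();T=s["tcp_rot"];nose=s["position"]+T@pt;print("pred nose",nose,"butt",nose+.148*(T@Rtt)[:,2],"Rt",np.round(T@Rtt,3).tolist())
pl=P[222:330,232:335].reshape(-1,3);pl=pl[np.isfinite(pl[:,0])&(pl[:,2]>.15)]
k=pl[abs(pl[:,2]-np.median(pl[:,2]))<.006]
print("face z",np.median(k[:,2]),"x range",np.percentile(k[:,0],[.5,99.5]),"slopes",np.linalg.lstsq(np.c_[k[:,:2],np.ones(len(k))],k[:,2],rcond=None)[0])
c=P[170:240,280:290].reshape(-1,3);c=c[c[:,2]>.15];print("butt y",np.nanpercentile(c[:,1],[1,5]))
xs=[(np.nanmin(r[r[:,2]>.15][:,0]),np.nanmax(r[r[:,2]>.15][:,0]),np.nanmedian(r[r[:,2]>.15][:,1])) for r in P[225:262,225:345]]
xs=np.array(xs);print("mid x vs y",np.polyfit(xs[:,2],xs[:,:2].mean(1),1),xs[:,:2].mean(1).mean(),np.diff(xs[:,:2]).mean())
E
```

```text
front 70 med 0.4665 slope 0.0057 z 0.0405 at 0.031
right 140 med -0.0115 slope -0.0046 z 0.0309 at 0.54Traceback (most recent call last):
  File "<stdin>", line 10, in <module>
  File "<stdin>", line 5, in fit
    raise TypeError("expected non-empty vector for x")
TypeError: expected non-empty vector for x
```

```bash
python3 - <<'E'
from h import *
P=np.load("w3.npz")["P"];z=P[...,2]
np.set_printoptions(linewidth=220)
print((np.nan_to_num(z[84:172:6,270:345:4])*1000).round().astype(int))
# wall crossing z=.023: boundaries of floor region
fl=(z<.02)
A=[];B=[];E=[]
for v in range(112,134):
    u=np.where(fl[v,272:331])[0]+272
    if len(u)>8: A.append(P[v,u[0]]);B.append(P[v,u[-1]])
for u in range(295,322):
    v=np.where(fl[95:160,u])[0]+95
    if len(v): E.append(P[v[0],u])
for n,X in(("sideA",A),("sideB",B),("end",E)):
    print(n,len(X),np.median(X,axis=0).round(4) if X else "")
s=sense();T=s["tcp_rot"];nose=s["position"]+T@pt;print("pred nose",nose.round(4),"butt",(nose+.148*(T@Rtt)[:,2]).round(4))
pl=P[222:330,236:330].reshape(-1,3);pl=pl[np.isfinite(pl[:,0])&(pl[:,2]>.15)]
k=pl[abs(pl[:,2]-np.median(pl[:,2]))<.006]
print("face z",np.median(k[:,2]),"slopes",np.linalg.lstsq(np.c_[k[:,:2],np.ones(len(k))],k[:,2],rcond=None)[0].round(4))
c=P[170:240,280:290].reshape(-1,3);c=c[c[:,2]>.15];print("butt y",np.nanpercentile(c[:,1],[1,5]))
xs=[]
for r in P[225:262,225:345]:
    r=r[(r[:,2]>.18)]; xs.append((r[:,0].min(),r[:,0].max(),np.median(r[:,1])))
xs=np.array(xs);print("mid x vs y",np.polyfit(xs[:,2],xs[:,:2].mean(1),1).round(4),xs[:,:2].mean(1).mean(),np.diff(xs[:,:2]).mean(), xs[:,2].mean())
E
```

```text
[[42 41 42 42 43 41 42 41 41 41 41 41 42 41 42 42 41 -1  0]
 [37 36 38 38 38 37 36 38 36 37 38 37 37 38 38 35 43 -1 -1]
 [38 38 38 37 36 36 37 38 37 39 39 36 38 37 37 37 40 -1  0]
 [37 39 38 37 39 37 39 38 38 37 38 37 36 39 37 38 42 -1  0]
 [ 8  7  7  7  8  8  9  9 32 36 36 36 37 38 37 40 40  0 -1]
 [ 7  8  9 10  8  7  8  9 36 37 38 38 37 36 38 41 40  0 -1]
 [ 7  8  8  8  8  9  8 10 35 37 38 38 38 37 38 41 40  0  0]
 [ 8  7  8  8  9  8  7  9 36 39 38 38 37 36 37 42 -1 -2 -1]
 [ 8  9  8  8  7  9  7  7 36 38 38 37 39 38 39 42 -1  2 -1]
 [ 8  7  8  8  8  9  7  9 37 38 38 39 38 37 36 41  0  0 -1]
 [ 9  8  7  8  8  8  7  7  8  8  8  6  7  9 28 41  0 -1 -1]
 [ 7  9  7  7  7  7  7  8  9  9  8  7  8  8 30 40 -1 -1  0]
 [ 8  8  7  7  8  9  7  8  9  8  7  7  7  9 32 43 -1 -1 -2]
 [ 9  7  9  7  9  9  8  8  9  9  7  7  8  8 36 42 -2  0 -1]
 [ 8  8  8  8  7  7  8  8  7  8  9  8  8  9 39 41 -1  0 -1]]
sideA 22 [0.5258 0.03   0.0077]
sideB 22 [0.4964 0.0306 0.0087]
end 27 [0.4874 0.0533 0.0079]
pred nose [0.5165 0.1595 0.2253] butt [0.515  0.0115 0.2254]
face z 0.24284513625311321 slopes [-0.0105 -0.0018  0.2483]
butt y [0.01137967 0.01156519]
mid x vs y [0.0034 0.5145] 0.5145630786190247 0.04122282759966489 0.028159240624827123
```

```bash
python3 - <<'E'
from h import *
P=np.load("w3.npz")["P"];z=P[...,2];fl=z<.022
A=[];B=[];C=[];D=[];E=[]
for v in range(110,138):
    u=np.where(fl[v,225:315])[0]+225; A.append((P[v,u[-1]]+0)); B.append(P[v,u[-1]+2]); C.append(P[v,u[0]]);D.append(P[v,u[0]-2])
for u in range(268,296):
    v=np.where(fl[95:130,u])[0]+95; E.append((P[v[0],u],P[v[0]-2,u]))
G=[(lambda v:(P[v[0],u],P[v[0]-2,u]))(np.where(fl[125:165,u])[0]+125) for u in range(306,322)]
H=[(lambda u:(P[v,u[-1]],P[v,u[-1]+2]))(np.where(fl[v,290:331])[0]+290) for v in range(148,172)]
for n,X in(("front in",A),("front top",B),("back in",C),("back top",D),("end in/top",E),("recess right in/top",G),("recess front",H)): print(n,np.median(np.array(X),axis=0).round(4).tolist())
E
```

```text
front in [0.4962, 0.029, 0.0167]
front top [0.4953, 0.0257, 0.037]
back in [0.5432, 0.03, 0.0183]
back top [0.5435, 0.0256, 0.0363]
end in/top [[0.5156, 0.0138, 0.0078], [0.5155, 0.0076, 0.0376]]
recess right in/top [[0.4815, 0.0535, 0.008], [0.4844, 0.0435, 0.0378]]
recess front [[0.4709, 0.0672, 0.0168], [0.4709, 0.0625, 0.0319]]
```

```bash
cat >> h.py <<'E'
C=(.542,.0857,-.006)
E
python3 - <<'E'
from h import *
p,R=place(*C,dz=.05); move_l(p,R,feed=.1)
p,R=place(*C,dz=.0005); hit=move_l(p,feed=.03,until_force=12)
s=sense();nose=s["position"]+s["tcp_rot"]@pt
print(hit,"nose z",nose,s["wrist_force"],s["finger_gap"],s["time_s"],s["joint_pos"])
im,_=camera("wrist");save("w4",im)
E
```

```text
False nose z [0.52057957 0.15984201 0.02664179] [-0.34540937  0.54454831 -2.43211786] 0.04108503724756586 16.2167 [ 0.53622352  0.71196713 -0.87805427  2.03803869  0.63989082  0.66990361
  2.41891288]
```

View pics/w4.png

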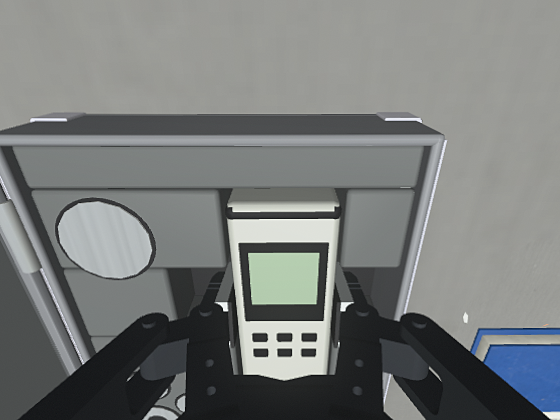

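The wrist view shows the tester centred in the pocket (edges at u≈228–340), display up. The butt is clear of the pocket end at v≈190, and the nose is at seated height. Release and swing the lid.

```bash
cat >> h.py <<'E'
H=np.array([C[0]+.075,.042]); YP=.016
Rd=tool(np.array([0,1.,0]),np.array([0,0,-1.]))
def lidp(th,s=.138,r=.011):
    c=H+s*np.array([-np.cos(th),np.sin(th)])+(.016+r)*np.array([np.sin(th),np.cos(th)])
    return np.array([c[0],YP,c[1]-r+.025])
E
python3 - <<'E'
from h import *
command_gripper(.054); s=sense(); R=s["tcp_rot"]; p=np.array(s["position"]); sleep(.3)
move_l(p-.06*R[:,2],feed=.08); move_l(p+[0,0,.2]-.02*R[:,2],feed=.2)
im,P=cloud("wrist");save("w5",im);np.savez("w5",im=im,P=P)
z=P[...,2]; k=P[(z>.040)&(z<.05)&(abs(P[...,0]-.52)<.019)&(abs(P[...,1]-.08)<.07)]
print("tester top z",len(k),np.median(k[:,2]),np.percentile(k[:,1],[1,99]))
command_gripper(0)
print(inverse_kinematics([.79,YP,.30],Rd),inverse_kinematics([.79,YP,lidp(2.25)[2]],Rd))
movep([.62,YP,.36],Rd); move_l([.79,YP,.34],feed=.2)
s=sense();print(s["finger_gap"],s["joint_pos"],s["time_s"])
for th in np.linspace(2.25,0,10): print(round(th,2),lidp(th).round(3),end=" ")
E
```

```text
tester top z 3579 0.04373548138965505 [0.01258031 0.14677526]
[ 0.20974837  0.70256631 -0.55203223  1.11646379  0.35038503  1.41066654
  1.28293646] [ 0.19470279  0.79695408 -0.48480224  1.28760705  0.37456767  1.14579258
  1.25207077]
-5.5984317871242486e-06 [ 0.24872943  0.70799063 -0.66163197  1.05048804  0.41177731  1.50364221
  1.25625372] 21.5583
2.25 [0.725 0.016 0.146] 2.0 [0.699 0.016 0.17 ] 1.75 [0.668 0.016 0.187] 1.5 [0.634 0.016 0.196] 1.25 [0.599 0.016 0.195] 1.0 [0.565 0.016 0.187] 0.75 [0.534 0.016 0.17 ] 0.5 [0.509 0.016 0.146] 0.25 [0.49  0.016 0.116] 0.0 [0.479 0.016 0.083]
```

View pics/w5.png

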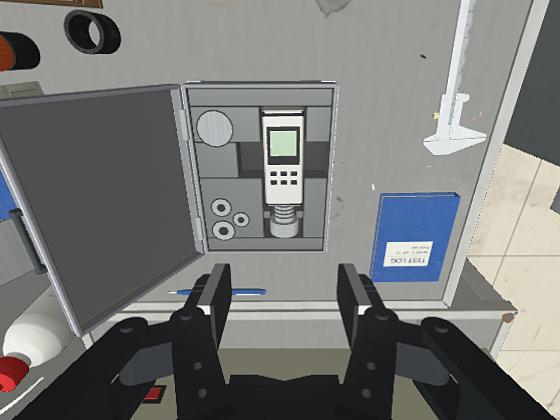

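The tester is seated and released: top at z≈43.7 mm, neck in the narrow end at about (285,215). Now push the lid.

```bash
python3 - <<'E'
from h import *
p=lidp(2.25); move_l([.79,YP,p[2]],feed=.15)
for th in np.linspace(2.25,.2,15):
    hit=move_l(lidp(th),feed=.1,until_force=35)
    s=sense();print(round(th,2),hit,np.round(s["wrist_force"],1),end=" | ")
    if hit: break
print(s["time_s"],s["position"])
im,P=cloud("top");np.savez("t6",im=im,P=P)
im,_=cloud("scene");save("s6",im)
E
```

```text
2.25 False [ 0.5 -2.2  1. ] | 2.1 False [ 0.1 -0.5 -0.3] | 1.96 False [-0.8  0.   0.3] | 1.81 False [ 0.3 -0.1  0.1] | 1.66 False [ 0.1  0.1 -0.3] | 1.52 False [ 0.3 -0.  -0.3] | 1.37 False [-0.  -0.1 -0.3] | 1.23 False [ 1.  -0.3 -0.6] | 1.08 False [-0.5  0.5 -0.2] | 0.93 False [-0.5 -0.1  0.5] | 0.79 False [ 0.7  1.6 -0.4] | 0.64 False [ 0.9  1.  -0.2] | 0.49 False [0.3 1.1 0.9] | 0.35 False [ 0.  -0.   0.5] | 0.2 False [ 1.2  0.2 -0.3] | 28.8167 [0.48725162 0.01606686 0.10991565]
```

View pics/s6.png

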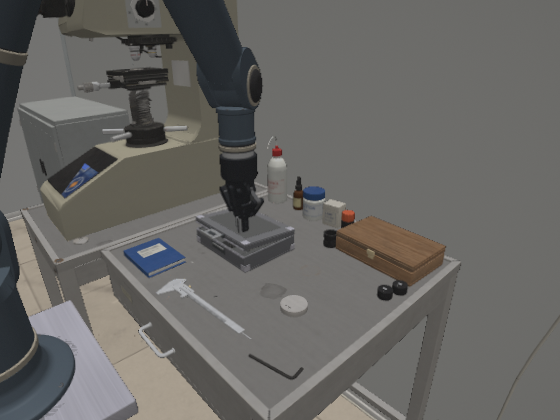

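The lid has come down nearly shut under the fingers at about (243,230), and the bystanders are unmoved. Press it shut.

```bash
python3 - <<'E'
from h import *
p=lidp(0); hit=move_l([p[0]+.005,YP,.070],feed=.04,until_force=30)
s=sense();print(hit,s["position"],np.round(s["wrist_force"],1))
move_l([p[0],YP,.20],feed=.2); move_l([.40,YP-.14,.30],feed=.25)
im,P=cloud("wrist");save("w7",im);
im,P=cloud("top");np.savez("t7",im=im,P=P);save("t7",im[130:270,180:320],4)
z=P[...,2]
k=P[(abs(P[...,1]-.086)<.08)&(abs(P[...,0]-.54)<.065)&(z>.03)&(z<.1)]
f=np.linalg.lstsq(np.c_[k[:,:2],np.ones(len(k))],k[:,2],rcond=None)[0];print("lid plane",f,np.median(k[:,2]),len(k))
c=P[(abs(P[...,1]-.086)<.018)&(P[...,0]>.40)&(P[...,0]<.464)&(z>.01)]
print("clip",len(c)); print(c[np.argsort(c[:,0])][::max(1,len(c)//15)].round(3).tolist(),sense()["time_s"])
E
```

```text
True [0.48488731 0.01602119 0.08287592] [-3.7 -0.9 13.4]
lid plane [-0.00144663  0.00031099  0.05800283] 0.057265977108964305 2669
clip 138
[[0.434, 0.081, 0.059], [0.437, 0.095, 0.055], [0.439, 0.098, 0.054], [0.44, 0.076, 0.05], [0.442, 0.079, 0.057], [0.445, 0.104, 0.051], [0.445, 0.071, 0.055], [0.448, 0.093, 0.053], [0.449, 0.068, 0.05], [0.451, 0.079, 0.054], [0.453, 0.096, 0.051], [0.456, 0.101, 0.053], [0.456, 0.091, 0.048], [0.459, 0.085, 0.052], [0.461, 0.099, 0.054], [0.462, 0.071, 0.054]] 31.375
```

View pics/t7.png

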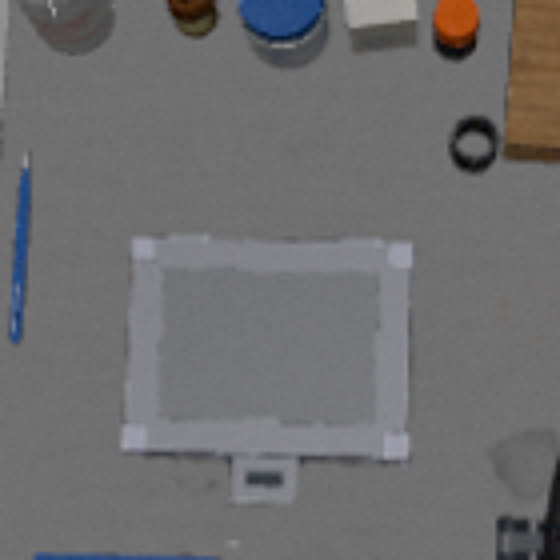

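The lid is closed (plane slope about 0.001, top z 57 mm) and the clip sticks straight out of the front at crop (265,478). Fold it down.

```bash
python3 - <<'E'
from h import *
y=.0857
movep([.441,y,.16],Rd); move_l([.441,y,.085],feed=.15)
a=move_l([.441,y,.0555],feed=.05,until_force=35); s=sense();print(a,s["position"],np.round(s["wrist_force"],1))
b=move_l([.455,y,.0545],feed=.03,until_force=20); s=sense();print(b,s["position"],np.round(s["wrist_force"],1))
move_l([.432,y,.060],feed=.1); move_l([.432,y,.16],feed=.2); move_l([.40,y-.2,.30],feed=.25)
im,P=cloud("top");np.savez("t8",im=im,P=P)
z=P[...,2]
k=P[(abs(P[...,1]-.086)<.08)&(abs(P[...,0]-.54)<.065)&(z>.03)&(z<.1)]
f=np.linalg.lstsq(np.c_[k[:,:2],np.ones(len(k))],k[:,2],rcond=None)[0];print("lid plane",f)
c=P[(abs(P[...,1]-.086)<.018)&(P[...,0]>.40)&(P[...,0]<.464)&(z>.008)]
print("clip",len(c),c[np.argsort(c[:,0])].round(3)[::3].tolist(),sense()["time_s"])
im,_=camera("scene");save("s8",im[190:300,160:330],4)
E
```

```text
False [0.44136734 0.08584432 0.05526679] [1.4 0.7 1.3]
True [0.44898895 0.08517853 0.05314052] [-0.1 -0.   0.3]
lid plane [-0.00123125  0.00011189  0.05800318]
clip 51 [[0.417, 0.102, 0.009], [0.455, 0.093, 0.023], [0.456, 0.082, 0.025], [0.456, 0.079, 0.022], [0.457, 0.075, 0.041], [0.458, 0.102, 0.024], [0.458, 0.084, 0.028], [0.458, 0.091, 0.022], [0.459, 0.074, 0.058], [0.459, 0.082, 0.05], [0.46, 0.095, 0.036], [0.461, 0.087, 0.032], [0.461, 0.09, 0.057], [0.461, 0.088, 0.055], [0.462, 0.085, 0.053], [0.462, 0.068, 0.056], [0.462, 0.077, 0.048]] 36.4
```

View pics/s8.png

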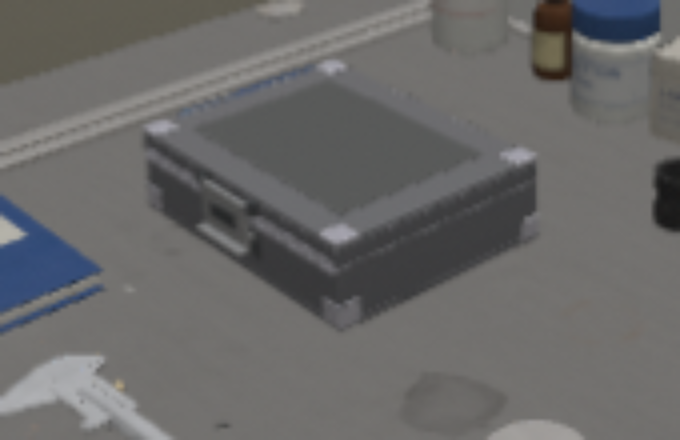

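The crop shows the lid shut and the clip flat against the case front at about (228,215). The 20 N stop came with the finger at the plate's seated position. Handing in.

```bash
python3 - <<'E'
from h import *
print(finish_job())
E
```

```text
the job is handed in; nothing more can be done
None
```

I handed the job in at about 36 s on the robot's clock: the tester is seated display up with its nose at the narrow-neck end, the lid is closed and then the clip folded down flat, and the bystanders were not disturbed; the hand-in returned no verdict.

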